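# Move the bracket basket to the free hook stand

## Robot

A 6-joint arm with a two-finger parallel gripper is mounted at the origin on the work surface. World frame = base frame: x ahead of the robot, y to its left, z up, the work surface at z = 0. Lengths are in m, angles in rad, forces in N, time in s.
With the tool pointing down it reaches from about 0.275 to 0.975 m from the base axis. Payload 8.4 kg.
Tool frame: the origin (TCP) lies at the very end of the fingers, on their centre line; the grasp point (between the pads) lies 19 mm behind it (arm.grip_point_offset is the z of the grasp point in the tool frame, in m); z points along the fingers, y is the direction in which the jaws open and shut (so a half turn about z gives the same grasp; the last joint's range is limited). The gripper opens to 92 mm and grips with 3 to 60 N. Pads are 20 mm wide; open, the fingers measure 128 mm over their backs; the gripper's body (75 mm by 189 mm) begins 69 mm behind the grasp point.
Start: joints at [-0.002, 0.353, 1.633, -0, 1.155, -0.002], TCP at [0.625, -0, 0.215] pointing down, gripper open.
Joint ranges: [-2.63, 2.63], [-0.92, 2.1], [0.06, 2.66], [-1.3, 4.44], [0, 2.69], [-3.02, 3.02]. Speed limits (rad/s): [2.22, 2.22, 2.79, 3.14, 3.14, 3.14].

## Interface

Orientations are given as a 3x3 rotation matrix whose columns are the frame's x, y, z axes.
In Python, from station import arm gives the robot as it stands. The module is installed in compiled form; this text tells all that it offers.
- The arm moves only by the tool arm_command, never from a script. Its argument "steps" is a list of rows, each an object with "delta_pos": the shift along the tool's x, y, z in mm, a list of three; "turn": the turn, a rotation vector about the tool's x, y, z in rad, a list of three; "grip": the finger opening in mm, from 0 to 91.9. In form: [{"delta_pos": [tx, ty, tz], "turn": [wx, wy, wz], "grip": grip}, ...]. A call has 1 to 20 rows; each row shifts and turns the commanded pose from where the row before left it, along the tool's axes as they then stand; what a row does not reach is not made up. A row lasts 1/8 s, in which the tool goes at most 62.5 mm and 10.7 degrees, less where a joint would pass 70% of its speed; a pose out of reach is approached as far as the arm can. A call with a gripper value outside its range is refused whole. The fingers move at their own pace and stop on an object; "force" is the grip in N (left out, the last holds). Time passes only in rows, so rows that do not move let the fingers close. It gives the time, the measured TCP pose, the force and the opening at its end, in the units of the state.
- arm.read_state(): the state, without advancing time (a new reading comes with each control period).
- arm.grab_frame(name): name is "scene" or "side" or "wrist"; returns (picture, depth): 400x640x3 uint8, red, green, blue; 400x640 float32, m along the optical axis (not along the pixel's ray), 0 where there is no reading.
- arm.camera_info(name): a dict with "vfov" (degrees; the focal length in pixels is half the picture's height over the tangent of half this angle, whatever the lens; pixels are square), "cx", "cy" (the principal point, pixels), "R" (3x3) and "t" (3): a world point X has camera coordinates R X + t; the wrist camera has in their place "mount" (4x4, takes a point from camera to tool coordinates, whose origin is the TCP and whose axes are the flange's). Camera axes: x right, y down, z forward; pixel columns grow to the right and rows downward; lengths in m; the calibration is good to about 2 mm. A picture is of the moment at which its call begins: read the wrist's pose just before it. camera_info takes no time and is no camera call.
- arm.job_done(): hands the job in, once; it reports no verdict.
The state is a dict: "time_s": time; "q": joint angles; "dq": joint speeds; "effort": joint torques, N m; "ee_pos": TCP position; "eef_rot": TCP orientation; "wrist_force": force on the tool from outside, world axes, zero at the start; "torque": the same for the moment, N m; "width": opening from 0.0 (shut) to 1.0 (fully open).
Only numpy, scipy, OpenCV 4.12 (cv2) and the standard library are available. Lean on these libraries where they do the work, as an engineer would, in place of code of your own. Each camera call takes 0.05 s, during which the arm holds its last target.

## Task

Two parts baskets hang on hook stands on the welding bench. Lift the basket with the yellow grip (the one with the red angle brackets) off its hooks and hang it on the empty stand with the green base, its bar lying in both hooks. Keep the basket level and in the air all the way, never setting it down on the bench, and leave the blue-gripped basket alone.

Things in the scene. Friction and masses are not known exactly. Their poses are not given: they have to be found in the camera images.
- basket_grip (a point): Centre of the yellow grip of the basket to move: upright square block 24 x 24 mm, 45 mm tall. z up, y along the carrying bar below it. The bar's axis is 37.5 mm below this point; a neck 12 mm thick, 15 mm of it showing, joins bar and grip.
- basket: Basket to move, grey metal, dark slots, red angle brackets inside (one piece, 0.3-0.6 kg). Origin: middle of its carrying bar, 10 mm thick, 220 mm long along y; z up. Two rods at y -57 and +57 join the bar to the basket, 100 (x) x 124 (y) x 45 mm tall, its underside 85 mm below the origin. Its bar ends rest in the hooks of a grey-based stand like the green one; free to swing about the bar.
- stand_c_seat (a point): Empty green-based stand, fixed: where the middle of the bar lies when hung, 135 mm up. z up, y along the bar (basket fits either way round), x to the post and crosspiece 95 mm behind. Hooks of 10 mm rod at y -82 and +82: tips at x -26 and back at x +30 reach 17 mm above this point. The basket goes straight up or down between them, 15 mm play each side; lift it 105 mm to clear them.
- other_grip (a point): Centre of the blue grip of the other basket, same shape and size, copper bushings inside, hanging on the other grey-based stand; leave alone. Lifting the yellow one 165 mm carries it over this one.
Things that resemble listed ones, but are neither listed nor needed, are in the scene too. Leave any brown or purple look-alike of the basket alone.

How it is judged:
By the outcome, as a careful person would: the job done as asked, in the order asked, and still so for the second after the job is handed in, with the robot touching nothing.
It also fails if it takes over 45 s, if anything falls off the work surface, if the arm or the gripper's body presses on something with over 40 N, if the wrist force passes 120 N, or if a joint passes its speed limit or range.

## Working session

There is one attempt and no reset: what is moved stays moved. The work goes in short steps, Python scripts to look and compute and a tool call to move; the robot and the scene stay as the last step left them, time stands still between calls to the robot, and variables do not carry over. Pictures are saved under pics/ and viewed, and the job is handed in when it is done.

Besides the shell and the picture viewer there is one more tool, called after "Request:" in YAML: its name, and indented under it one key for each argument. arm_command: Moves the arm, as the interface text tells. Its arguments: {"type":"object","properties":{"steps":{"type":"array"},"force":{"type":"number"}},"required":["steps"]}

```bash
mkdir -p pics; cat > h.py <<'E'
import numpy as np, cv2
from station import arm
def save(n,p): cv2.imwrite('pics/'+n+'.png',p[:,:,::-1])
def K(name):
    i=arm.camera_info(name); f=200/np.tan(np.radians(i['vfov'])/2); return i,f
def world(name,u,v,d,st=None):
    i,f=K(name); u=np.asarray(u,float);v=np.asarray(v,float)
    P=np.stack([(u-i['cx'])/f*d,(v-i['cy'])/f*d,d],-1)
    if 'mount' in i:
        M=np.array(i['mount']); P=P@M[:3,:3].T+M[:3,3]
        return P@np.array(st['eef_rot']).T+np.array(st['ee_pos'])
    return (P-np.array(i['t']))@np.array(i['R'])
E
python3 - <<'E'
from h import *
st=arm.read_state(); print(st)
for n in ['scene','side','wrist']:
    p,d=arm.grab_frame(n); save(n+'0',p); np.save('pics/'+n+'0.npy',d); print(n,arm.camera_info(n), (d>0).mean())
E
```

```text
{'time_s': 0.0, 'q': array([-2.39543442e-03,  3.53621552e-01,  1.63412382e+00, -3.05676250e-05,
        1.15521540e+00, -2.41532240e-03]), 'dq': array([-0.00079331,  0.00068604, -0.00184278,  0.00074492,  0.00041042,
        0.00067931]), 'effort': array([-2.43486713e-03, -5.93846583e+01, -3.34216332e+01,  6.94100303e-02,
        2.34022352e-02, -1.15005114e-04]), 'ee_pos': array([ 6.24503502e-01, -6.00661378e-06,  2.13884727e-01]), 'eef_rot': array([[-3.22647706e-05,  9.99999064e-01, -1.36818326e-03],
       [ 9.99999999e-01,  3.22310224e-05, -2.46884489e-05],
       [-2.46443278e-05, -1.36818405e-03, -9.99999064e-01]]), 'wrist_force': array([-0.11163747,  0.63961109,  1.3893958 ]), 'torque': array([ 0.05670594, -0.03408068, -0.00538765]), 'width': 0.9994698777252327}
scene {'vfov': 46.84005044730167, 'cx': 319.6118226807371, 'cy': 196.18872799589, 'R': array([[-0.87826158,  0.47814892,  0.00549559],
       [ 0.33545106,  0.6242638 , -0.70552626],
       [-0.34077732, -0.6177931 , -0.70866247]]), 't': array([0.39470537, 0.02821128, 1.59517148])} 0.99612890625
side {'vfov': 44.495823861968894, 'cx': 321.74540231897083, 'cy': 199.12257545788725, 'R': array([[-0.95568201, -0.29342974,  0.0238934 ],
       [-0.19724571,  0.57793494, -0.7918872 ],
       [ 0.21855442, -0.76150522, -0.61019978]]), 't': array([0.35917587, 0.27060754, 1.38934736])} 0.99585546875
wrist {'vfov': 61.98141706647907, 'cx': 315.97595809013967, 'cy': 197.84780782201594, 'mount': array([[-4.06564768e-04, -9.66854094e-01, -2.55329190e-01,
         7.25433264e-02],
       [ 9.99999915e-01, -3.76471980e-04, -1.66730870e-04,
        -1.22836517e-03],
       [ 6.50801382e-05, -2.55329236e-01,  9.66854165e-01,
        -1.70382593e-01],
       [ 0.00000000e+00,  0.00000000e+00,  0.00000000e+00,
         1.00000000e+00]])} 0.9959296875
```

View pics/scene0.png

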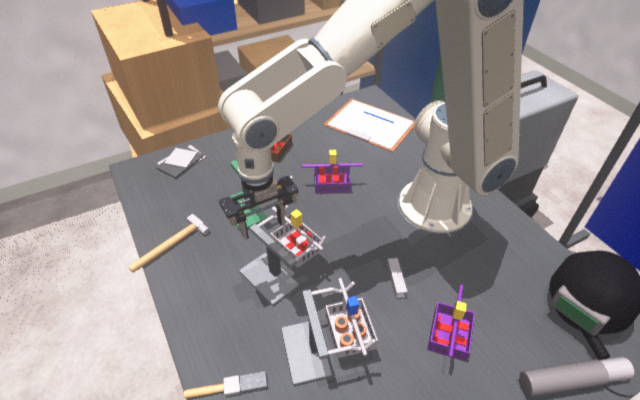

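View pics/side0.png

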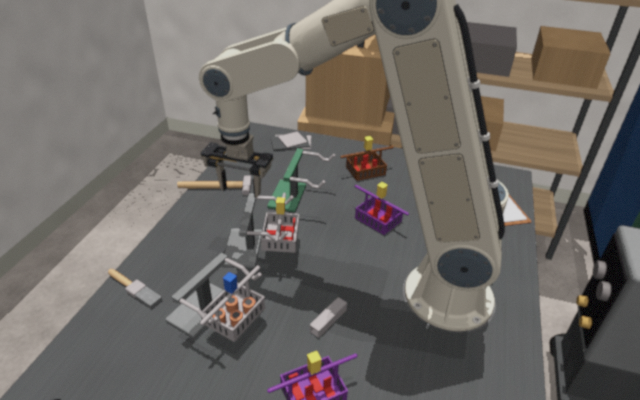

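View pics/wrist0.png

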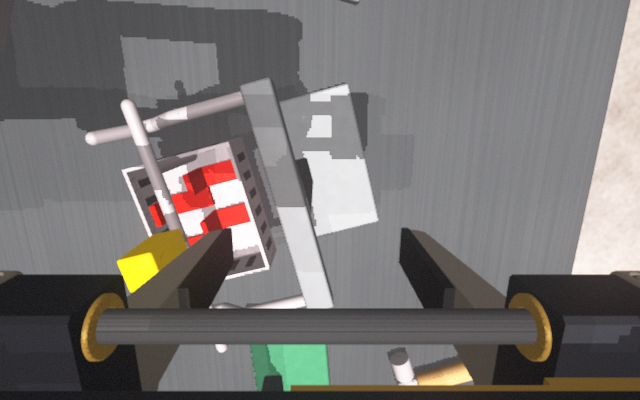

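The scene view shows the target yellow grip at (296,218), the blue one at (353,305), and the green stand behind the gripper around (245,210). In the side view the yellow is at (281,205), the blue at (231,283), and the green stand's hooks at about (320,155) and (310,184). In the wrist view the yellow is at (150,260). Next I'll measure these.

```bash
cat >> h.py <<'E'
def ray(name,u,v,st=None):
    a=world(name,u,v,0.0*np.ones(()),st); b=world(name,u,v,1.0*np.ones(()),st); return a,(b-a)/np.linalg.norm(b-a)
def tri(rays):
    A=np.zeros((3,3));b=np.zeros(3)
    for o,d in rays:
        M=np.eye(3)-np.outer(d,d);A+=M;b+=M@o
    X=np.linalg.solve(A,b); return X,[np.linalg.norm((np.eye(3)-np.outer(d,d))@(X-o)) for o,d in rays]
def blobs(p,col,minA=30):
    h=cv2.cvtColor(p,cv2.COLOR_RGB2HSV)
    lo,hi={'y':((22,150,80),(34,255,255)),'g':((60,60,30),(90,255,255)),'b':((100,150,60),(125,255,255)),'r':((0,170,60),(8,255,255))}[col]
    m=cv2.inRange(h,lo,hi); n,l,s,c=cv2.connectedComponentsWithStats(m)
    return [(c[i],s[i],l==i) for i in range(1,n) if s[i,4]>=minA]
E
python3 - <<'E'
from h import *
np.set_printoptions(precision=4,suppress=True)
for n in ['scene','side','wrist']:
    p=cv2.imread(f'pics/{n}0.png')[:,:,::-1].copy(); d=np.load(f'pics/{n}0.npy'); st=arm.read_state()
    for c in 'ygb':
        for cc,s,m in blobs(p,c):
            v,u=np.where(m); W=world(n,u,v,d[v,u],st)
            print(n,c,cc,s, 'med',np.median(W,0),'lo',np.percentile(W,3,0),'hi',np.percentile(W,97,0))
    for nm,(x,y,w,h) in {'scene':(130,100,260,260),'side':(140,120,260,230)}.items():
        if nm==n: save(n+'0z',cv2.resize(np.ascontiguousarray(p[y:y+h,x:x+w]),None,fx=2.25,fy=2.25,interpolation=cv2.INTER_CUBIC))
E
```

```text
scene y [295.8451 219.3803] [291 214  11  13  71] med [ 0.5207 -0.0144  0.1799] lo [ 0.5033 -0.0282  0.1603] hi [ 0.526  -0.0094  0.1942]
scene y [459.675 311.325] [455 305  10  13  40] med [0.2806 0.4183 0.14  ] lo [0.2739 0.4016 0.1146] hi [0.2876 0.4239 0.1463]
scene g [438.4034  83.9958] [432  63  12  37 238] med [-0.7033 -0.8002 -0.1664] lo [-0.7153 -0.8436 -0.2388] hi [-0.6931 -0.7538 -0.0642]
scene g [234.6 164.5] [231 160   7  12  50] med [ 0.5764 -0.3519  0.1496] lo [ 0.5465 -0.4625  0.0668] hi [ 0.5827 -0.3226  0.1533]
scene g [236.1818 194.303 ] [230 191  13   7  33] med [ 0.5871 -0.3561  0.0134] lo [ 0.5643 -0.376  -0.0003] hi [ 0.6128 -0.3355  0.0315]
scene g [250.3556 209.5333] [244 206  15   8  45] med [ 0.5746 -0.2638  0.0133] lo [ 0.545  -0.2721  0.0083] hi [0.6563 0.0187 0.3277]
scene g [254.2353 218.4385] [245 212  21  16 187] med [ 0.5758 -0.2197  0.013 ] lo [ 0.5417 -0.2409  0.0081] hi [0.6525 0.0278 0.3091]
scene g [575.6341 313.3133] [555 296  43  35 533] med [-0.0071  0.547   0.0914] lo [-0.0165  0.501   0.0683] hi [0.0034 0.5913 0.1107]
scene b [212.7904  10.
[... 1330 characters left out ...]
0.0162]
side g [636.8125 221.125 ] [632 212   8  15  64] med [-0.7012 -0.7991 -0.1786] lo [-0.7048 -0.8255 -0.2088] hi [-0.6965 -0.7789 -0.1516]
side b [622.2134 189.0348] [ 595  125   45  116 1495] med [-0.7735 -1.278  -0.3164] lo [-0.7785 -1.415  -0.6166] hi [-0.7683 -1.0457 -0.0928]
side b [229.9375 282.0156] [224 273  13  20 192] med [0.5168 0.3004 0.185 ] lo [0.5079 0.284  0.1567] hi [0.5303 0.3079 0.1953]
wrist y [150.0854 257.8001] [ 117  230   70   63 2226] med [ 0.5172 -0.0189  0.1923] lo [ 0.5022 -0.0339  0.1559] hi [ 0.5256 -0.0119  0.1963]
wrist g [290.7246 363.7701] [ 250  344   80   49 3014] med [ 0.5906 -0.2518  0.014 ] lo [ 0.5421 -0.2853  0.0124] hi [ 0.6363 -0.2227  0.0155]
```

View pics/side0z.png

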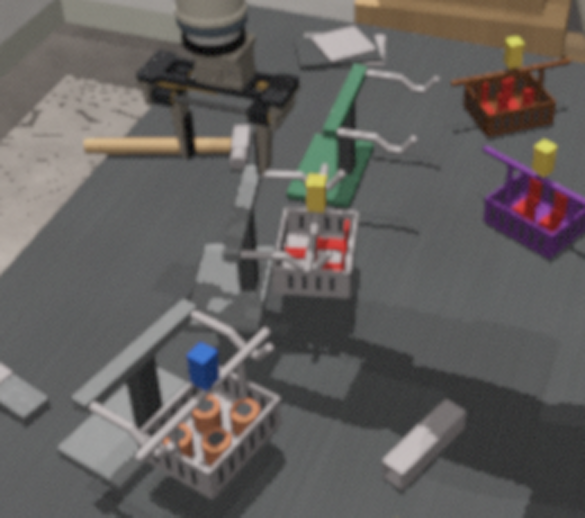

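View pics/scene0z.png

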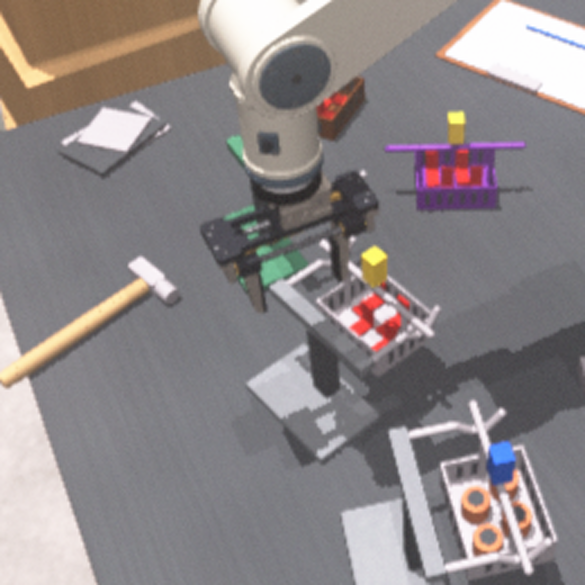

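Request:
arm_command:
  steps:
    - {"delta_pos": [0, 0, -40], "turn": [0, 0, 0], "grip": 91}
    - {"delta_pos": [-20, 0, -40], "turn": [0, 0, 0], "grip": 91}
    - {"delta_pos": [-40, -10, -40], "turn": [0, 0, 0], "grip": 91}
    - {"delta_pos": [-40, -15, -40], "turn": [0, 0, 0], "grip": 91}
    - {"delta_pos": [-40, -15, -20], "turn": [0, 0, 0], "grip": 91}
    - {"delta_pos": [-40, -15, 0], "turn": [0, 0, 0], "grip": 91}
    - {"delta_pos": [-40, -15, 0], "turn": [0, 0, 0], "grip": 91}
    - {"delta_pos": [-30, -10, 0], "turn": [0, 0, 0], "grip": 91}
    - {"delta_pos": [0, 0, 0], "turn": [0, 0, 0], "grip": 91}
    - {"delta_pos": [0, 0, 0], "turn": [0, 0, 0], "grip": 91}

```text
time_s: 1.4
ee_pos: [0.5451, -0.2494, 0.3944]
eef_rot: [[0.0, 1.0, -0.0], [1.0, -0.0, 0.001], [0.001, -0.0, -1.0]]
wrist_force: [0.4, -0.3, -0.5]
width: 0.99
```

```bash
python3 - <<'E'
from h import *
import pickle
st=arm.read_state(); print(st['time_s'],st['ee_pos'],st['eef_rot'],abs(st['dq']).max()); pickle.dump(st,open('st1.pkl','wb'))
for n in ['scene','side','wrist']:
    p,d=arm.grab_frame(n); save(n+'1',p); np.save('pics/'+n+'1.npy',d)
E
```

```text
1.4 [ 0.54513608 -0.24940176  0.39438763] [[ 1.76764147e-04  9.99999973e-01 -1.53100586e-04]
 [ 9.99999767e-01 -1.76663121e-04  6.59629043e-04]
 [ 6.59601978e-04 -1.53217149e-04 -9.99999771e-01]] 0.016669313011899903
```

View pics/wrist1.png

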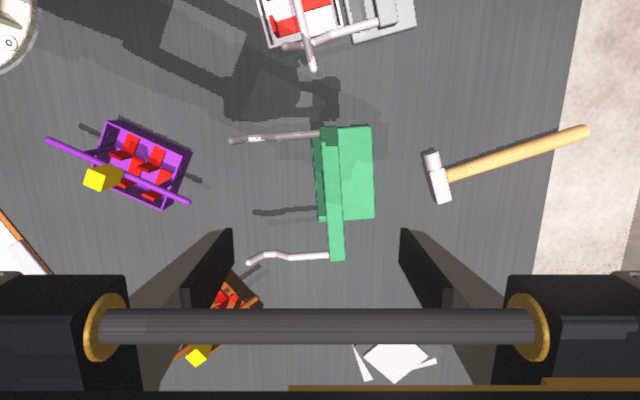

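View pics/scene1.png

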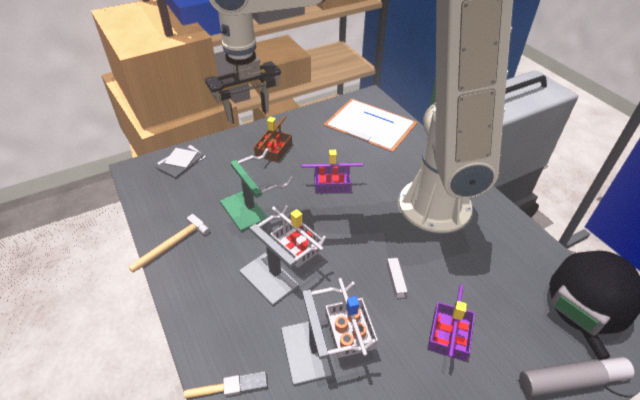

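```bash
python3 - <<'E'
from h import *
import pickle
np.set_printoptions(precision=4,suppress=True)
st=pickle.load(open('st1.pkl','rb'))
V,U=np.mgrid[0:400,0:640]
for n in ['wrist','scene','side']:
    p=cv2.imread(f'pics/{n}1.png')[:,:,::-1].copy(); d=np.load(f'pics/{n}1.npy')
    W=world(n,U,V,d,st); hsv=cv2.cvtColor(p,cv2.COLOR_RGB2HSV)
    g=cv2.inRange(hsv,(60,60,30),(90,255,255))>0
    box=(W[...,0]>0.40)&(W[...,0]<0.68)&(W[...,1]>-0.42)&(W[...,1]<-0.13)&(d>0)
    c=W[g&box&(W[...,2]>0.11)]
    if n=='wrist': c=c[c[:,2]>np.percentile(c[:,2],50)-.004]
    print(n,'cross',len(c),c.min(0),c.max(0),np.median(c,0))
    r=cv2.minAreaRect((c[:,:2]*1000).astype(np.float32)); print(' rect',r)
    b=W[g&box&(W[...,2]<0.03)]; print(' base',cv2.minAreaRect((b[:,:2]*1000).astype(np.float32)),np.median(b,0))
    h=box&~g&(W[...,2]>0.10)&(W[...,2]<0.19)
    nn,l,s,cc=cv2.connectedComponentsWithStats(h.astype(np.uint8))
    for i in range(1,nn):
        if s[i,4]<25: continue
        w=W[l==i]; o=np.argsort(w[:,0]); w=w[o]
        print(' hook',s[i],len(w))
        for x0 in np.arange(w[0,0],w[-1,0],0.01):
            k=w[(w[:,0]>=x0)&(w[:,0]<x0+.01)]
            if len(k)>2: print('   ',k.mean(0),k[:,2].max(),len(k))
    for c in 'yb':
        for cc,s,m in blobs(p,c):
            w=np.median(W[m],0)
            if .4<w[0]<.65: print(n,c,cc,w,'top',np.percentile(W[m][:,2],97))
    if n=='side': save('side1z',cv2.resize(np.ascontiguousarray(p[130:260,220:380]),None,fx=4.5,fy=4.5,interpolation=cv2.INTER_CUBIC))
    if n=='wrist': save('wrist1z',cv2.resize(np.ascontiguousarray(p[110:280,215:395]),None,fx=3.5,fy=3.5,interpolation=cv2.INTER_CUBIC))
E
```

```text
wrist cross 2259 [ 0.5487 -0.3739  0.1464] [ 0.5818 -0.1956  0.1526] [ 0.5647 -0.2772  0.15  ]
 rect ((564.9869995117188, -285.0912170410156), (22.041589736938477, 178.96926879882812), 4.566957950592041)
 base ((593.4642944335938, -308.3038330078125), (102.45636749267578, 210.8235321044922), 4.545132637023926) [ 0.6055 -0.279   0.0139]
 hook [227 126 103  19 756] 756
    [ 0.4395 -0.2128  0.1493] 0.15320209671016297 68
    [ 0.4485 -0.2122  0.1389] 0.1490496414433021 82
    [ 0.4585 -0.2111  0.1295] 0.1342019164621156 68
    [ 0.4687 -0.2106  0.1291] 0.13195699549368173 57
    [ 0.4788 -0.2094  0.1342] 0.13959612224815043 56
    [ 0.4888 -0.2088  0.1422] 0.14686962507317827 56
    [ 0.4985 -0.2082  0.1449] 0.14730527276372557 66
    [ 0.5084 -0.2075  0.1449] 0.14761683880627183 63
    [ 0.5182 -0.2063  0.145 ] 0.14766030863465457 65
    [ 0.5284 -0.2057  0.1449] 0.14799267731338378 66
    [ 0.5382 -0.2049  0.145 ] 0.1475649953612436 62
    [ 0.5464 -0.2031  0.1453] 0.15139619697655454 41
    [ 0.5567 -0.1958  0.1474] 0.15088795395065072 6
 hook [245 247  85  19 630] 630
    [ 0.4526 
[... 3754 characters left out ...]
 11
    [ 0.4827 -0.2047  0.133 ] 0.1374008213907772 11
    [ 0.4922 -0.2055  0.1392] 0.14483233060319767 12
    [ 0.502  -0.2033  0.1417] 0.14512655366298127 10
    [ 0.5119 -0.2044  0.1421] 0.1467452590802272 9
    [ 0.5213 -0.2022  0.1419] 0.14482793496150514 9
    [ 0.5316 -0.2025  0.1413] 0.1450726877166168 10
    [ 0.5413 -0.2009  0.1421] 0.1469328670609378 9
    [ 0.5541 -0.258   0.125 ] 0.14610550502178912 29
    [ 0.5604 -0.2764  0.11  ] 0.12960009995118232 14
side y [280.1343 207.5373] [ 0.5095 -0.0142  0.1735] top 0.19148998798556524
side b [389.4016  32.8525] [ 0.4406 -1.2115  0.3055] top 0.3265018374167913
side b [229.7553 282.0798] [0.5165 0.3006 0.1853] top 0.19531210304811095
```

View pics/side1z.png

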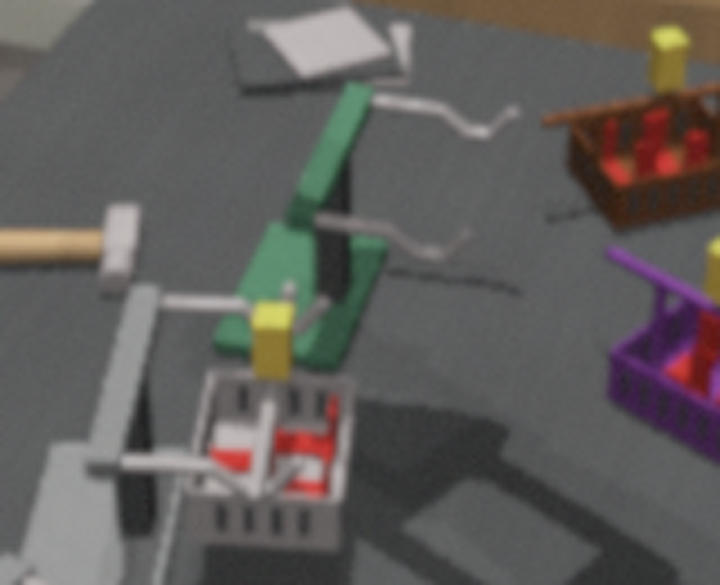

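View pics/wrist1z.png

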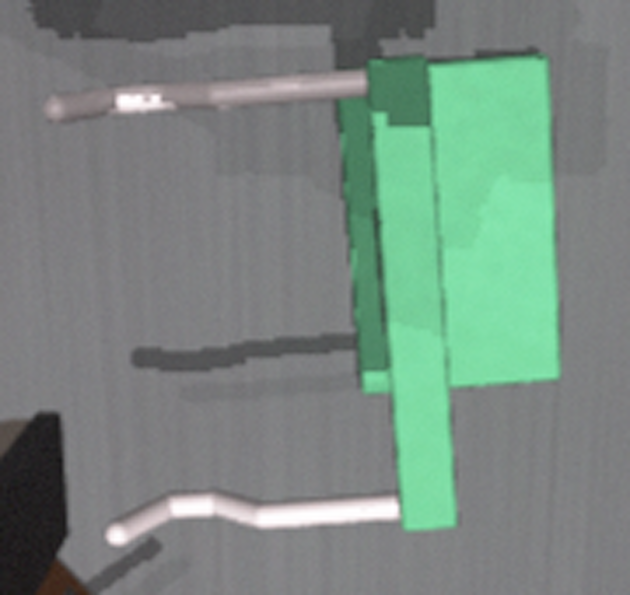

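The wrist view shows the green stand clear. The hook valleys are near (255,137) and (272,258), and all three cameras agree on yaw ≈4.6° and seat ≈(0.471,-0.292,0.135). Next I'll take a clean wrist view of the yellow grip.

Request:
arm_command:
  steps:
    - {"delta_pos": [30, -10, 20], "turn": [0, 0, 0], "grip": 91}
    - {"delta_pos": [40, -10, 25], "turn": [0, 0, 0], "grip": 91}
    - {"delta_pos": [30, -10, 20], "turn": [0, 0, 0], "grip": 91}
    - {"delta_pos": [0, 0, 0], "turn": [0, 0, 0], "grip": 91}
    - {"delta_pos": [0, 0, 0], "turn": [0, 0, 0], "grip": 91}

```text
time_s: 2.17
ee_pos: [0.5158, -0.15, 0.3303]
eef_rot: [[-0.001, 1.0, 0.001], [1.0, 0.001, -0.001], [-0.001, 0.001, -1.0]]
wrist_force: [0.6, -0.4, -0.1]
width: 0.989
```

```bash
python3 - <<'E'
from h import *
import pickle
np.set_printoptions(precision=4,suppress=True)
st=arm.read_state(); print(st['time_s'],st['ee_pos'],abs(st['dq']).max()); pickle.dump(st,open('st2.pkl','wb'))
n='wrist';p,d=arm.grab_frame(n); save(n+'2',p); np.save('pics/'+n+'2.npy',d)
V,U=np.mgrid[0:400,0:640]
W=world(n,U,V,d,st)
for cc,s,m in blobs(p,'y'):
    w=W[m]; print('y',cc,s,np.median(w,0)); 
    if abs(np.median(w[:,1])+.018)<.03:
        t=w[w[:,2]>np.percentile(w[:,2],90)-.004]; print('top',len(t),t[:,2].mean(),cv2.minAreaRect((t[:,:2]*1000).astype(np.float32)))
hsv=cv2.cvtColor(p,cv2.COLOR_RGB2HSV)
bar=(W[...,2]>.128)&(W[...,2]<.146)&(abs(W[...,0]-.515)<.07)&(abs(W[...,1]+.02)<.13)&(hsv[...,1]<80)
save('m2',cv2.merge([bar.astype(np.uint8)*255]*3))
cr=(W[...,2]>.146)&(W[...,2]<.156)&(W[...,0]>.56)&(W[...,0]<.68)&(abs(W[...,1]+.02)<.13)&(hsv[...,1]<80)
c=W[cr]; print('cross',len(c),cv2.minAreaRect((c[:,:2]*1000).astype(np.float32)))
E
```

```text
2.175 [ 0.5158 -0.15    0.3303] 0.018026251473959747
y [312.8401  48.023 ] [298  31  32  38 738] [ 0.512  -0.0262  0.1949]
top 701 0.19702674873704723 ((517.1449584960938, -45.011199951171875), (23.015445709228516, 61.365081787109375), 13.887773513793945)
y [108.476 263.092] [ 87 248  42  27 750] [ 0.2648 -0.2555  0.1322]
cross 2863 ((589.0880126953125, -32.752986907958984), (77.07535552978516, 110.86851501464844), 9.97706413269043)
```

View pics/wrist2.png

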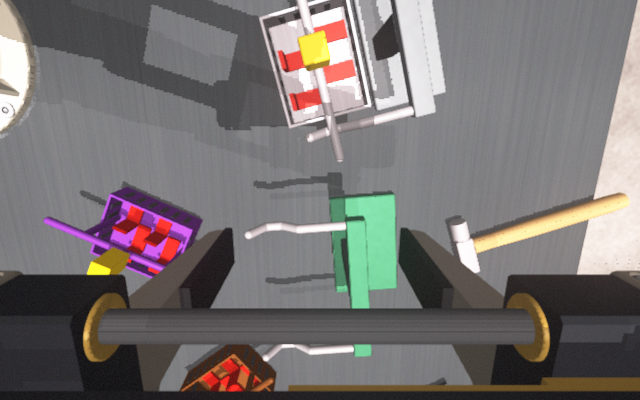

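View pics/m2.png

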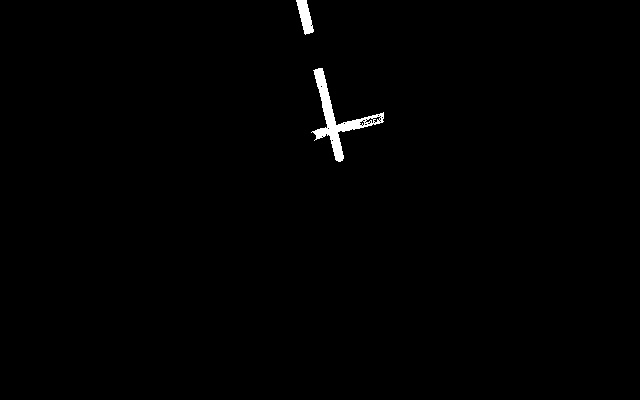

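```bash
python3 - <<'E'
from h import *
import pickle
np.set_printoptions(precision=4,suppress=True)
st=pickle.load(open('st2.pkl','rb'));n='wrist'
p=cv2.imread('pics/wrist2.png')[:,:,::-1].copy();d=np.load('pics/wrist2.npy')
V,U=np.mgrid[0:400,0:640]; W=world(n,U,V,d,st)
hsv=cv2.cvtColor(p,cv2.COLOR_RGB2HSV)
def fit(m,nm):
    w=W[m]; x=cv2.fitLine((w[:,:2]*1000).astype(np.float32),cv2.DIST_HUBER,0,.01,.01).ravel(); print(nm,len(w),x,'yaw',np.degrees(np.arctan2(-x[0],x[1]))if x[1]>0 else np.degrees(np.arctan2(x[0],-x[1])),'z',w[:,2].mean()); return x
b1=(U>295)&(U<345)&(V<36)&(W[...,2]>.128)&(W[...,2]<.146)&(hsv[...,1]<80)
b2=(U>300)&(V>70)&(V<122)&(U<335)&(W[...,2]>.128)&(W[...,2]<.146)&(hsv[...,1]<80)
x=fit(b1|b2,'bar')
bb=W[(U>325)&(V>135)&(V<170)&(U<350)&(W[...,2]>.13)&(W[...,2]<.146)]; print('bar end min y',bb[:,1].min(), bb[bb[:,1].argmin()])
y=(cv2.inRange(hsv,(22,150,80),(34,255,255))>0)&(V<100)
# top face only
t=y&(abs(W[...,2]-.1955)<.004)
t=cv2.erode(t.astype(np.uint8),np.ones((3,3)))>0
w=W[t];w=w[abs(w[:,2]-np.median(w[:,2]))<.0015]; print('grip top',w.mean(0),w.min(0),w.max(0),cv2.minAreaRect((w[:,:2]*1000).astype(np.float32)))
o,dd=ray(n,*np.argwhere(t).mean(0)[::-1],st); s=(.195-o[2])/dd[2]; print('ray top',o+s*dd)
# triangulate grip blob in scene/side(+wrist whole blob): centroid ~ near centre
rs=[]
for k in ['scene','side']:
    q=cv2.imread(f'pics/{k}1.png')[:,:,::-1].copy()
    c=[c for c,s_,m in blobs(q,'y') if abs(c[0]-{'scene':296,'side':280}[k])<6][0]; rs.append(ray(k,*c))
    print(k,c)
print('tri',tri(rs))
# seat recheck from this view: near hook
g=(cv2.inRange(hsv,(60,60,30),(90,255,255))>0)&(W[...,2]>.146)&(W[...,2]<.153)
g=cv2.erode(g.astype(np.uint8),np.ones((3,3)))>0
print('cross',W[g].min(0),W[g].max(0)); fit(g,'cross')
h=(W[...,0]>.43)&(W[...,0]<.56)&(abs(W[...,1]+.21)<.02)&(W[...,2]>.115)&(W[...,2]<.16)
h=W[h]
for a in np.arange(.435,.51,.006):
    k=h[(h[:,0]>=a)&(h[:,0]<a+.006)]; print(k.mean(0))
E
```

```text
bar 840 [  0.255   -0.9669 515.1125 -32.6199] yaw 14.772103 z 0.13884946193483963
bar end min y -0.13185638224801108 [ 0.54   -0.1319  0.1365]
grip top [ 0.511  -0.0253  0.195 ] [ 0.501  -0.0386  0.1935] [ 0.5213 -0.0143  0.1965] ((512.5289916992188, -26.829469680786133), (20.770618438720703, 21.509145736694336), 13.504007339477539)
ray top [ 0.5109 -0.0254  0.195 ]
scene [295.7833 218.9667]
side [280.1343 207.5373]
tri (array([ 0.5135, -0.0262,  0.166 ]), [np.float64(0.0019531990312989024), np.float64(0.001953199031298763)])
cross [ 0.5491 -0.3734  0.1478] [ 0.5808 -0.1954  0.1522]
cross 1581 [   0.0817   -0.9967  563.2316 -259.6154] yaw 4.6840253 z 0.1500597377372135
[ 0.4384 -0.2116  0.15  ]
[ 0.4441 -0.2109  0.1449]
[ 0.45   -0.2106  0.1366]
[ 0.4559 -0.2101  0.1295]
[ 0.4618 -0.2099  0.129 ]
[ 0.4681 -0.2092  0.129 ]
[ 0.4738 -0.2087  0.1299]
[ 0.48   -0.2079  0.1347]
[ 0.4861 -0.2075  0.1395]
[ 0.4921 -0.2071  0.1441]
[ 0.4978 -0.2069  0.1448]
[ 0.5039 -0.2066  0.1448]
[ 0.5102 -0.2058  0.1445]
```

The wrist view has the grip top at (313,48) and the bar running down to (340,158). Grip centre ≈(0.5125,-0.026,0.1725), with the top measured at 0.195 (expected 0.195) and yaw 14.8°. Moving above it now.

Request:
arm_command:
  steps:
    - {"delta_pos": [40, -1, 0], "turn": [0, 0, 0], "grip": 91}
    - {"delta_pos": [44, -1, 20], "turn": [0, 0, 0], "grip": 91}
    - {"delta_pos": [40, -1, 30], "turn": [0, 0, 0], "grip": 91}
    - {"delta_pos": [0, 0, 30], "turn": [0, 0, -0.129], "grip": 91}
    - {"delta_pos": [0, 0, 20], "turn": [0, 0, -0.129], "grip": 91}
    - {"delta_pos": [0, 0, 0], "turn": [0, 0, 0], "grip": 91}
    - {"delta_pos": [0, 0, 0], "turn": [0, 0, 0], "grip": 91}

```text
time_s: 3.1
ee_pos: [0.513, -0.0265, 0.2307]
eef_rot: [[-0.252, 0.968, 0.002], [0.968, 0.252, -0.0], [-0.001, 0.001, -1.0]]
wrist_force: [-0.1, 0.8, -0.0]
width: 0.994
```

```bash
python3 - <<'E'
from h import *
st=arm.read_state(); print(st['time_s'],st['ee_pos'],st['eef_rot'],st['q'])
p,d=arm.grab_frame('wrist'); save('wrist3',p)
p,d=arm.grab_frame('scene'); save('scene3',cv2.resize(np.ascontiguousarray(p[130:330,200:400]),None,fx=3,fy=3))
E
```

```text
3.1 [ 0.51303129 -0.02650881  0.23070779] [[-2.51732199e-01  9.67795696e-01  1.54583493e-03]
 [ 9.67796801e-01  2.51732671e-01 -1.15530925e-04]
 [-5.00947489e-04  1.46697125e-03 -9.99998799e-01]] [-5.45231756e-02  1.61846079e-01  1.85155849e+00 -3.44608046e-05
  1.12663825e+00 -3.08978469e-01]
```

View pics/wrist3.png

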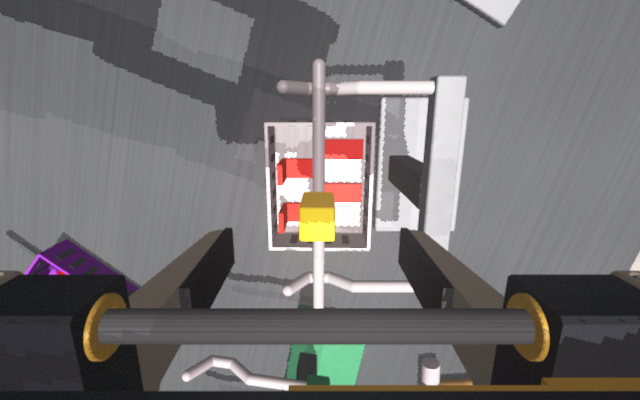

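View pics/scene3.png

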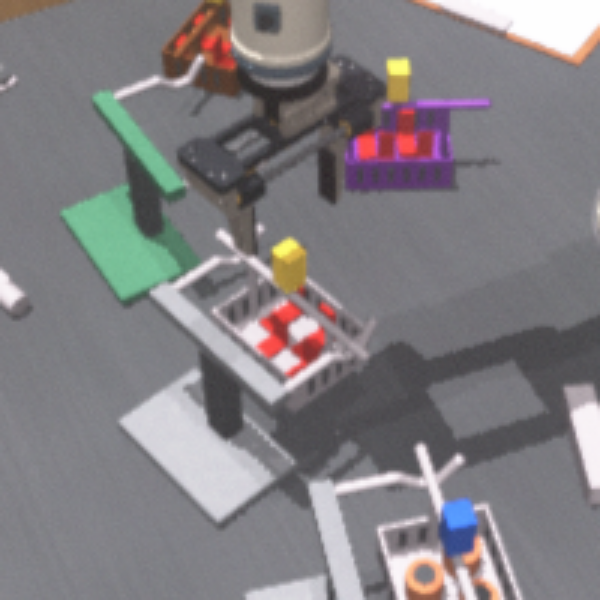

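The wrist view shows the bar exactly upright at u≈318, and the grip at (317,215) centred between the fingers. Descending and closing.

Request:
arm_command:
  steps:
    - {"delta_pos": [0, 0, 30], "turn": [0, 0, 0], "grip": 91}
    - {"delta_pos": [0, 0, 30], "turn": [0, 0, 0], "grip": 91}
    - {"delta_pos": [0, 0, 17], "turn": [0, 0, 0], "grip": 91}
    - {"delta_pos": [0, 0, 0], "turn": [0, 0, 0], "grip": 60}
    - {"delta_pos": [0, 0, 0], "turn": [0, 0, 0], "grip": 30}
    - {"delta_pos": [0, 0, 0], "turn": [0, 0, 0], "grip": 15}
    - {"delta_pos": [0, 0, 0], "turn": [0, 0, 0], "grip": 15}
    - {"delta_pos": [0, 0, 0], "turn": [0, 0, 0], "grip": 15}
    - {"delta_pos": [0, 0, 0], "turn": [0, 0, 0], "grip": 15}
  force: 35

```text
time_s: 4.32
ee_pos: [0.512, -0.026, 0.1527]
eef_rot: [[-0.255, 0.967, 0.0], [0.967, 0.255, 0.0], [-0.0, 0.0, -1.0]]
wrist_force: [0.8, -0.3, -0.5]
width: 0.361
```

```bash
python3 - <<'E'
from h import *
st=arm.read_state(); print(st['time_s'],st['ee_pos'],st['width'],st['wrist_force'])
for n,c in [('scene',(150,350,200,400)),('side',(120,320,180,380))]:
    p,d=arm.grab_frame(n); save(n+'4',cv2.resize(np.ascontiguousarray(p[c[0]:c[1],c[2]:c[3]]),None,fx=3,fy=3))
E
```

```text
4.325 [ 0.51201481 -0.02597612  0.15267404] 0.3613000239742765 [ 0.8205008  -0.30699286 -0.47215482]
```

View pics/side4.png

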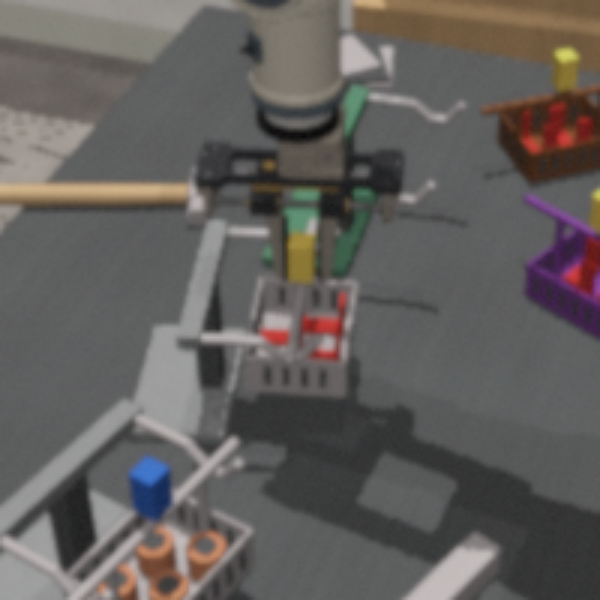

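The side view shows the fingers around the yellow grip at (300,255) in the crop. They are 33 mm apart and still closing.

Request:
arm_command:
  steps:
    - {"delta_pos": [0, 0, 0], "turn": [0, 0, 0], "grip": 15}
    - {"delta_pos": [0, 0, 0], "turn": [0, 0, 0], "grip": 15}
    - {"delta_pos": [0, 0, 0], "turn": [0, 0, 0], "grip": 15}
    - {"delta_pos": [0, 0, 0], "turn": [0, 0, 0], "grip": 15}

```text
time_s: 4.92
ee_pos: [0.512, -0.0261, 0.1527]
eef_rot: [[-0.255, 0.967, 0.0], [0.967, 0.255, -0.0], [-0.0, 0.0, -1.0]]
wrist_force: [-1.1, -1.3, 4.6]
width: 0.262
```

Closed on 24 mm. Lifting.

Request:
arm_command:
  steps:
    - {"delta_pos": [0, 0, -5], "turn": [0, 0, 0], "grip": 15}
    - {"delta_pos": [0, 0, -10], "turn": [0, 0, 0], "grip": 15}
    - {"delta_pos": [0, 0, -15], "turn": [0, 0, 0], "grip": 15}
    - {"delta_pos": [0, 0, -15], "turn": [0, 0, 0], "grip": 15}
    - {"delta_pos": [0, 0, -15], "turn": [0, 0, 0], "grip": 15}
    - {"delta_pos": [0, 0, -15], "turn": [0, 0, 0], "grip": 15}
    - {"delta_pos": [0, 0, -15], "turn": [0, 0, 0], "grip": 15}
    - {"delta_pos": [0, 0, -15], "turn": [0, 0, 0], "grip": 15}
    - {"delta_pos": [0, 0, -15], "turn": [0, 0, 0], "grip": 15}
    - {"delta_pos": [0, 0, -10], "turn": [0, 0, 0], "grip": 15}
    - {"delta_pos": [0, 0, -5], "turn": [0, 0, 0], "grip": 15}
    - {"delta_pos": [0, 0, 0], "turn": [0, 0, 0], "grip": 15}

```text
time_s: 6.42
ee_pos: [0.512, -0.026, 0.2877]
eef_rot: [[-0.255, 0.967, 0.0], [0.967, 0.255, -0.0], [-0.0, 0.0, -1.0]]
wrist_force: [-0.2, 0.9, -5.4]
width: 0.258
```

```bash
python3 - <<'E'
from h import *
st=arm.read_state(); print(st['time_s'],st['ee_pos'],st['width'],st['wrist_force'],st['torque'])
for n,c in [('scene',(130,330,180,380)),('side',(90,290,180,380))]:
    p,d=arm.grab_frame(n); save(n+'5',cv2.resize(np.ascontiguousarray(p[c[0]:c[1],c[2]:c[3]]),None,fx=3,fy=3))
E
```

```text
6.425 [ 0.5120375  -0.02600054  0.28766568] 0.2583225821402227 [-0.22577543  0.89987853 -5.42260344] [-0.03165378  0.01467213 -0.02275727]
```

View pics/side5.png

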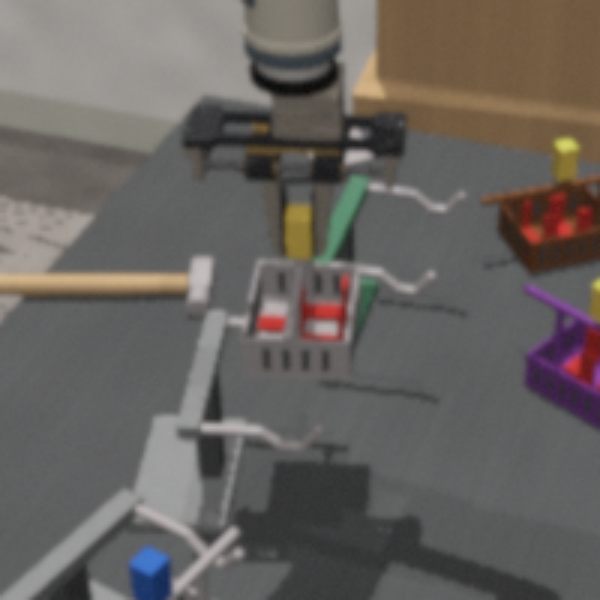

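View pics/scene5.png

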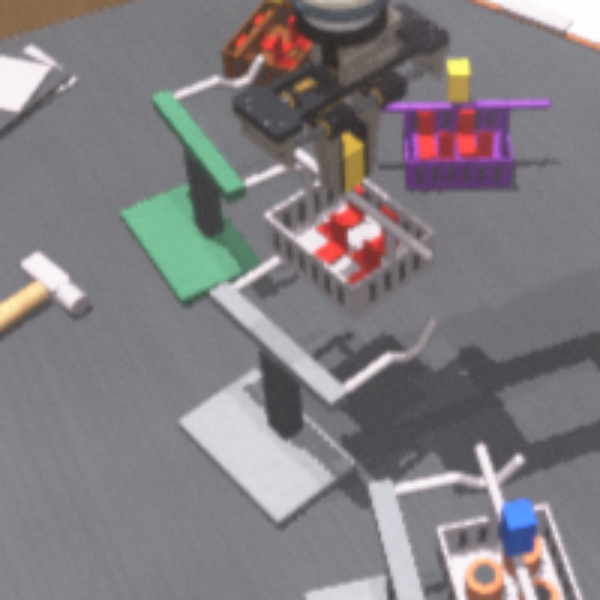

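Side and scene views show the basket hanging level, well above the hooks, with about 5 N of weight. Next I carry it above the green stand.

Request:
arm_command:
  steps:
    - {"delta_pos": [-15, -7, 0], "turn": [0, 0, 0], "grip": 15}
    - {"delta_pos": [-25, -11, 0], "turn": [0, 0, 0], "grip": 15}
    - {"delta_pos": [-25, -11, 0], "turn": [0, 0, 0], "grip": 15}
    - {"delta_pos": [-25, -11, 0], "turn": [0, 0, 0], "grip": 15}
    - {"delta_pos": [-25, -11, 0], "turn": [0, 0, 0], "grip": 15}
    - {"delta_pos": [-25, -11, 0], "turn": [0, 0, 0], "grip": 15}
    - {"delta_pos": [-25, -11, 0], "turn": [0, 0, 0], "grip": 15}
    - {"delta_pos": [-25, -11, 0], "turn": [0, 0, 0], "grip": 15}
    - {"delta_pos": [-25, -11, 0], "turn": [0, 0, 0], "grip": 15}
    - {"delta_pos": [-20, -8, 0], "turn": [0, 0, 0], "grip": 15}
    - {"delta_pos": [-11, -4, 0], "turn": [0, 0, 0], "grip": 15}
    - {"delta_pos": [0, 0, 0], "turn": [0, 0, 0.06], "grip": 15}
    - {"delta_pos": [0, 0, 0], "turn": [0, 0, 0.06], "grip": 15}
    - {"delta_pos": [0, 0, 0], "turn": [0, 0, 0.058], "grip": 15}
    - {"delta_pos": [0, 0, 0], "turn": [0, 0, 0], "grip": 15}
    - {"delta_pos": [0, 0, 0], "turn": [0, 0, 0], "grip": 15}

```text
time_s: 8.52
ee_pos: [0.4713, -0.291, 0.2875]
eef_rot: [[-0.081, 0.997, -0.0], [0.997, 0.081, 0.0], [0.0, -0.0, -1.0]]
wrist_force: [0.3, -0.7, -4.3]
width: 0.256
```

```bash
python3 - <<'E'
from h import *
np.set_printoptions(precision=4,suppress=True)
st=arm.read_state(); print(st['time_s'],st['ee_pos'],st['eef_rot'],st['width'],st['wrist_force'])
V,U=np.mgrid[0:400,0:640]
for n,c in [('scene',(90,290,160,360)),('side',(70,270,200,400)),('wrist',None)]:
    p,d=arm.grab_frame(n)
    q=p if c is None else cv2.resize(np.ascontiguousarray(p[c[0]:c[1],c[2]:c[3]]),None,fx=3,fy=3)
    save(n+'6',q)
    np.save(n+'6d.npy',d)
    W=world(n,U,V,d,st)
    hsv=cv2.cvtColor(p,cv2.COLOR_RGB2HSV)
    m=(abs(W[...,2]-.272)<.012)&(abs(W[...,0]-.471)<.04)&(abs(W[...,1]+.2915)<.125)&(abs(W[...,1]+.2915)>.02)&(hsv[...,1]<70)&(hsv[...,2]>90)
    w=W[m]
    if len(w)>20:
        x=cv2.fitLine((w[:,:2]*1000).astype(np.float32),cv2.DIST_HUBER,0,.01,.01).ravel(); print(n,len(w),x,'yaw',np.degrees(np.arctan(-x[0]/x[1])),'y',w[:,1].min(),w[:,1].max(),'z',w[:,2].mean())
        for a in np.arange(-.41,-.17,.03):
            k=w[(w[:,1]>=a)&(w[:,1]<a+.03)]
            if len(k)>3: print(k.mean(0),len(k))
E
```

```text
8.525 [ 0.4713 -0.291   0.2875] [[-0.0814  0.9967 -0.0001]
 [ 0.9967  0.0814  0.0002]
 [ 0.0002 -0.0001 -1.    ]] 0.2560129209598328 [ 0.3428 -0.7034 -4.28  ]
scene 104 [   0.0894   -0.996   471.4063 -264.3229] yaw 5.1279325 y -0.3997048162371628 -0.1791190940818547 z 0.2718172428414515
[ 0.4808 -0.39    0.2711] 10
[ 0.4801 -0.3657  0.273 ] 16
[ 0.4707 -0.265   0.2724] 6
[ 0.4688 -0.2461  0.2722] 22
[ 0.4667 -0.2175  0.271 ] 29
[ 0.4647 -0.1884  0.2725] 18
side 52 [   0.0918   -0.9958  464.9396 -226.5589] yaw 5.265198 y -0.2706186405334259 -0.1862314913398348 z 0.27055285920238015
[ 0.4695 -0.2669  0.2724] 4
[ 0.467  -0.2455  0.2701] 20
[ 0.4644 -0.2137  0.2709] 18
[ 0.4625 -0.1922  0.27  ] 10
wrist 3555 [   0.0825   -0.9966  466.4499 -250.5878] yaw 4.7350802 y -0.3974409564675806 -0.18245066784784045 z 0.27351523377703374
[ 0.4777 -0.3883  0.2733] 289
[ 0.4763 -0.3721  0.2734] 295
[ 0.4679 -0.2657  0.2735] 326
[ 0.4661 -0.2446  0.2735] 960
[ 0.4636 -0.2148  0.2736] 1052
[ 0.4617 -0.1918  0.2735] 633
```

View pics/side6.png

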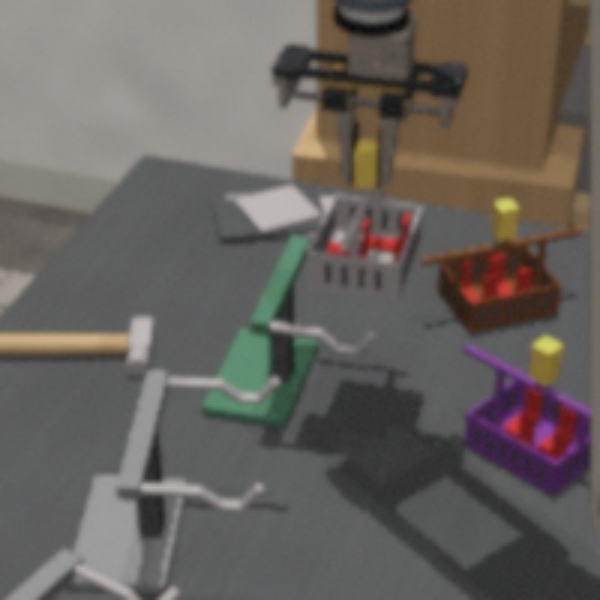

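View pics/scene6.png

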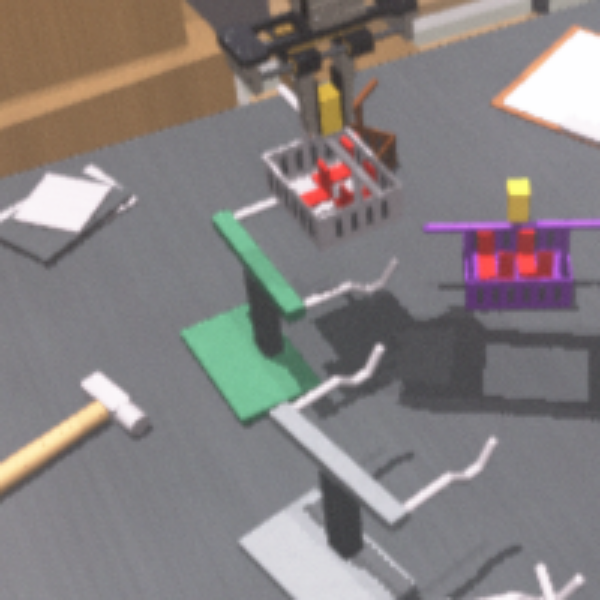

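View pics/wrist6.png

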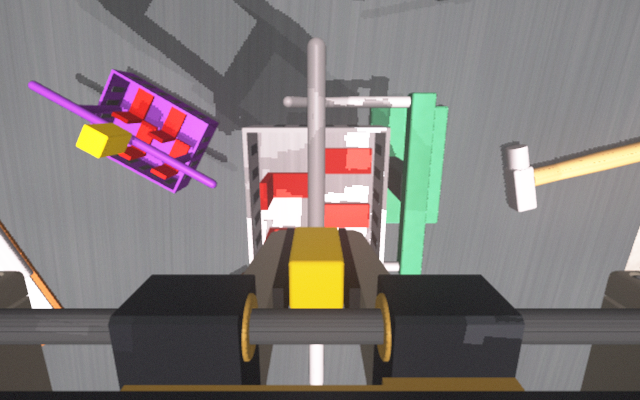

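Level and aligned: the bar fits at yaw 4.7° with its middle at (0.470,-0.290), within about 1 mm of the seat. Lowering to just above the seat.

Request:
arm_command:
  steps:
    - {"delta_pos": [0, 1, 10], "turn": [0, 0, 0], "grip": 15}
    - {"delta_pos": [0, 0, 15], "turn": [0, 0, 0], "grip": 15}
    - {"delta_pos": [0, 0, 15], "turn": [0, 0, 0], "grip": 15}
    - {"delta_pos": [0, 0, 15], "turn": [0, 0, 0], "grip": 15}
    - {"delta_pos": [0, 0, 15], "turn": [0, 0, 0], "grip": 15}
    - {"delta_pos": [0, 0, 15], "turn": [0, 0, 0], "grip": 15}
    - {"delta_pos": [0, 0, 15], "turn": [0, 0, 0], "grip": 15}
    - {"delta_pos": [0, 0, 15], "turn": [0, 0, 0], "grip": 15}
    - {"delta_pos": [0, 0, 10], "turn": [0, 0, 0], "grip": 15}
    - {"delta_pos": [0, 0, 4], "turn": [0, 0, 0], "grip": 15}
    - {"delta_pos": [0, 0, 0], "turn": [0, 0, 0], "grip": 15}
    - {"delta_pos": [0, 0, 0], "turn": [0, 0, 0], "grip": 15}

```text
time_s: 10.18
ee_pos: [0.4726, -0.2913, 0.1591]
eef_rot: [[-0.08, 0.997, 0.001], [0.997, 0.08, -0.0], [-0.001, 0.001, -1.0]]
wrist_force: [0.4, 0.1, -4.8]
width: 0.256
```

```bash
python3 - <<'E'
from h import *
np.set_printoptions(precision=4,suppress=True)
st=arm.read_state(); print(st['time_s'],st['ee_pos'],st['wrist_force'],st['torque'])
for n,c in [('scene',(110,260,190,340)),('side',(100,250,230,380)),('wrist',None)]:
    p,d=arm.grab_frame(n)
    save(n+'7',p if c is None else cv2.resize(np.ascontiguousarray(p[c[0]:c[1],c[2]:c[3]]),None,fx=4,fy=4,interpolation=cv2.INTER_CUBIC))
E
```

```text
10.175 [ 0.4726 -0.2913  0.1591] [ 0.4041  0.1303 -4.8459] [0.0287 0.0192 0.0253]
```

View pics/side7.png

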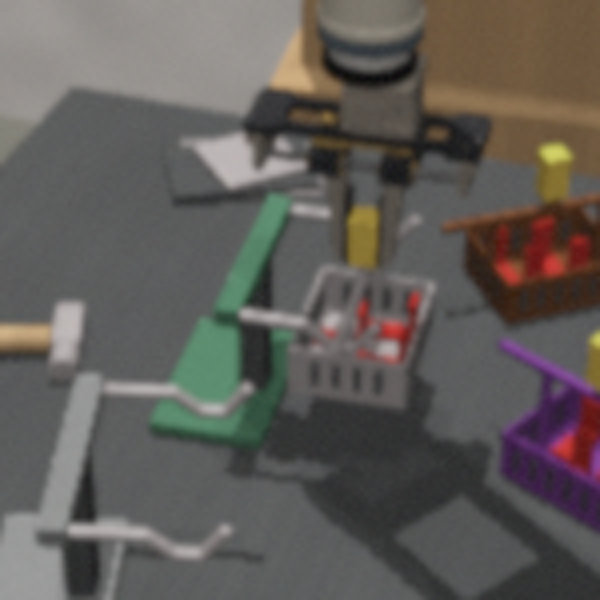

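View pics/scene7.png

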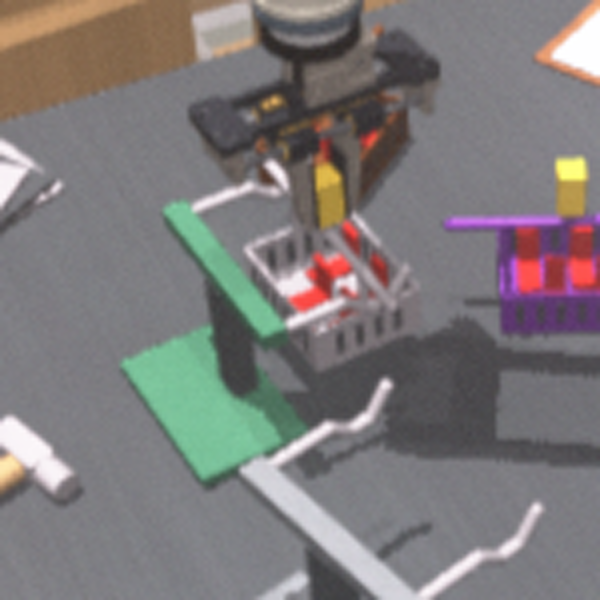

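View pics/wrist7.png

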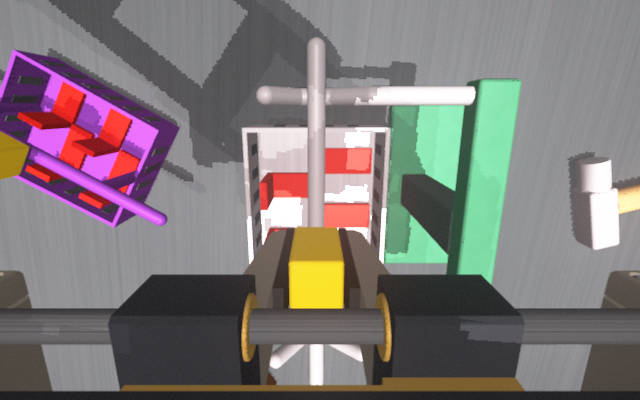

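Both hooks straddle the bar. In the wrist view the near hook tip is at (265,95), the bar at (317,95) and the back bend at about (375,95). The weight is still carried at -4.8 N, so I'll ease down the last 6 mm.

Request:
arm_command:
  steps:
    - {"delta_pos": [0, 0, 3], "turn": [0, 0, 0], "grip": 15}
    - {"delta_pos": [0, 0, 2], "turn": [0, 0, 0], "grip": 15}
    - {"delta_pos": [0, 0, 1], "turn": [0, 0, 0], "grip": 15}
    - {"delta_pos": [0, 0, 0], "turn": [0, 0, 0], "grip": 15}
    - {"delta_pos": [0, 0, 0], "turn": [0, 0, 0], "grip": 15}

```text
time_s: 10.95
ee_pos: [0.4723, -0.2911, 0.1528]
eef_rot: [[-0.08, 0.997, 0.0], [0.997, 0.08, -0.0], [-0.0, 0.0, -1.0]]
wrist_force: [-2.9, 2.0, 2.7]
width: 0.255
```

The force reversed to +2.7 N, so the bar is seated at the expected height of 0.1528. Releasing.

Request:
arm_command:
  steps:
    - {"delta_pos": [0, 0, 0], "turn": [0, 0, 0], "grip": 26}
    - {"delta_pos": [0, 0, 0], "turn": [0, 0, 0], "grip": 30}
    - {"delta_pos": [0, 0, 0], "turn": [0, 0, 0], "grip": 40}
    - {"delta_pos": [0, 0, 0], "turn": [0, 0, 0], "grip": 55}
    - {"delta_pos": [0, 0, 0], "turn": [0, 0, 0], "grip": 70}
    - {"delta_pos": [0, 0, 0], "turn": [0, 0, 0], "grip": 80}
    - {"delta_pos": [0, 0, 0], "turn": [0, 0, 0], "grip": 80}
    - {"delta_pos": [0, 0, 0], "turn": [0, 0, 0], "grip": 80}

```text
time_s: 11.95
ee_pos: [0.4723, -0.2911, 0.1526]
eef_rot: [[-0.08, 0.997, -0.0], [0.997, 0.08, 0.0], [0.0, -0.0, -1.0]]
wrist_force: [0.1, 0.6, 0.5]
width: 0.867
```

```bash
python3 - <<'E'
from h import *
np.set_printoptions(precision=4,suppress=True)
st=arm.read_state(); print(st['time_s'],st['ee_pos'],st['wrist_force'],st['width'])
for n,c in [('side',(100,250,230,380)),('wrist',None)]:
    p,d=arm.grab_frame(n)
    save(n+'8',p if c is None else cv2.resize(np.ascontiguousarray(p[c[0]:c[1],c[2]:c[3]]),None,fx=4,fy=4,interpolation=cv2.INTER_CUBIC))
E
```

```text
11.95 [ 0.4723 -0.2911  0.1526] [0.0781 0.5754 0.5159] 0.8674489274562893
```

View pics/side8.png

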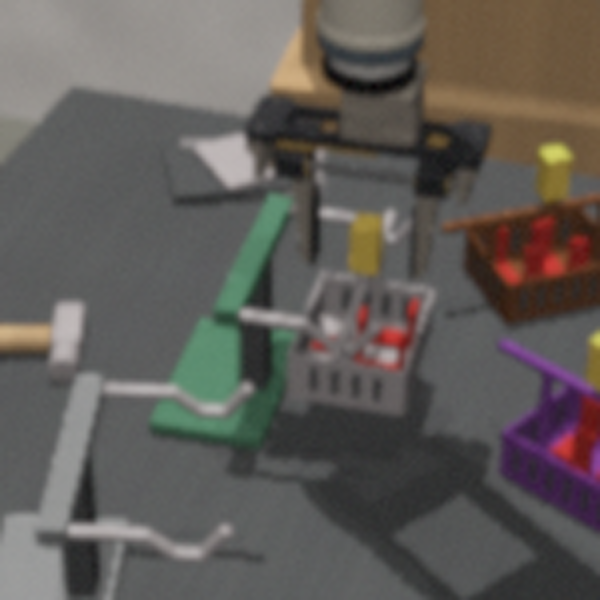

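View pics/wrist8.png

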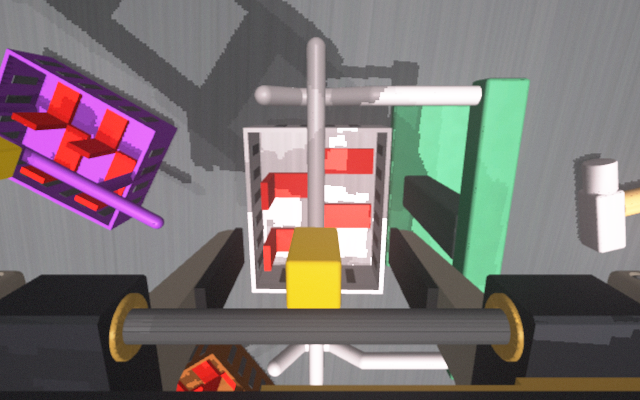

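The basket hangs free in both hooks, which the wrist view shows at (317,95) and (316,350), and the fingers are clear of the grip. Going straight up and then aside for a final check.

Request:
arm_command:
  steps:
    - {"delta_pos": [0, 0, -15], "turn": [0, 0, 0], "grip": 80}
    - {"delta_pos": [0, 0, -30], "turn": [0, 0, 0], "grip": 80}
    - {"delta_pos": [0, 0, -40], "turn": [0, 0, 0], "grip": 80}
    - {"delta_pos": [0, 0, -40], "turn": [0, 0, 0], "grip": 80}
    - {"delta_pos": [-25, 0, -40], "turn": [0, 0, 0], "grip": 80}
    - {"delta_pos": [-40, 0, -40], "turn": [0, 0, 0], "grip": 80}
    - {"delta_pos": [-40, 0, -20], "turn": [0, 0, 0], "grip": 80}
    - {"delta_pos": [0, 0, 0], "turn": [0, 0, 0], "grip": 80}
    - {"delta_pos": [0, 0, 0], "turn": [0, 0, 0], "grip": 80}

```text
time_s: 13.18
ee_pos: [0.4803, -0.395, 0.3774]
eef_rot: [[-0.08, 0.997, -0.0], [0.997, 0.08, 0.001], [0.001, -0.0, -1.0]]
wrist_force: [-0.1, -1.1, -0.0]
width: 0.871
```

```bash
python3 - <<'E'
from h import *
np.set_printoptions(precision=4,suppress=True)
st=arm.read_state(); print(st['time_s'],st['ee_pos'],st['wrist_force'])
V,U=np.mgrid[0:400,0:640]
for n,c in [('scene',(100,350,160,410)),('side',(100,350,150,400)),('wrist',None)]:
    p,d=arm.grab_frame(n)
    save(n+'9',p if c is None else cv2.resize(np.ascontiguousarray(p[c[0]:c[1],c[2]:c[3]]),None,fx=2.4,fy=2.4,interpolation=cv2.INTER_CUBIC))
    W=world(n,U,V,d,st)
    for k in 'yb':
        for cc,s,m in blobs(p,k):
            w=np.median(W[m],0)
            if .4<w[0]<.65 and w[1]>-.5: print(n,k,cc,w,np.percentile(W[m][:,2],97))
    if n=='wrist':
        hsv=cv2.cvtColor(p,cv2.COLOR_RGB2HSV)
        m=(abs(W[...,2]-.139)<.004)&(abs(W[...,0]-.471)<.02)&(abs(W[...,1]+.2915)<.125)&(hsv[...,1]<70)
        w=W[m]
        for a in np.arange(-.41,-.17,.03):
            k=w[(w[:,1]>=a)&(w[:,1]<a+.03)]
            if len(k)>3: print(k.mean(0),len(k))
E
```

```text
13.175 [ 0.4803 -0.395   0.3774] [-0.1138 -1.1038 -0.0433]
scene y [271.1899 158.8987] [ 0.4731 -0.281   0.1886] 0.19788932567970352
scene b [352.5496 304.084 ] [0.5237 0.3009 0.1933] 0.19710744004903855
side y [321.125  160.6528] [ 0.4693 -0.2803  0.1791] 0.19455825449583533
side b [229.8495 282.0323] [0.516  0.3007 0.1848] 0.19546558838862269
wrist y [315.2455  79.32  ] [ 0.4702 -0.293   0.1951] 0.19665860345907374
[ 0.4777 -0.3899  0.139 ] 130
[ 0.474  -0.3665  0.1393] 234
[ 0.4739 -0.3353  0.1394] 196
[ 0.4719 -0.3118  0.1393] 110
[ 0.4687 -0.2665  0.139 ] 114
[ 0.4671 -0.2448  0.1391] 258
[ 0.4695 -0.2157  0.1389] 326
```

View pics/side9.png

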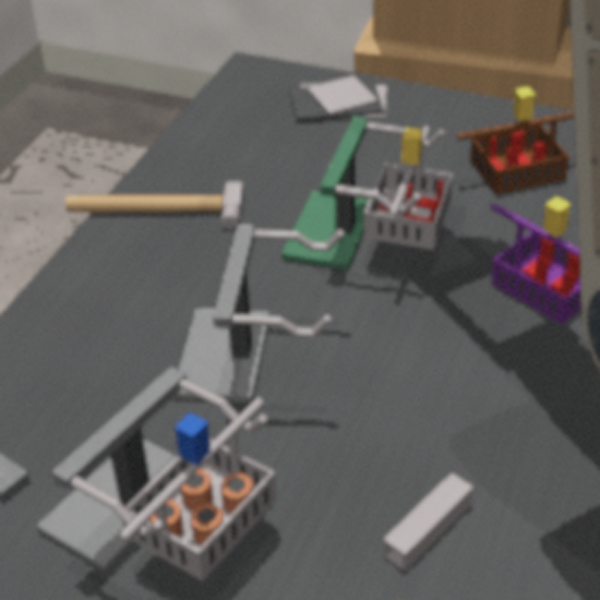

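View pics/wrist9.png

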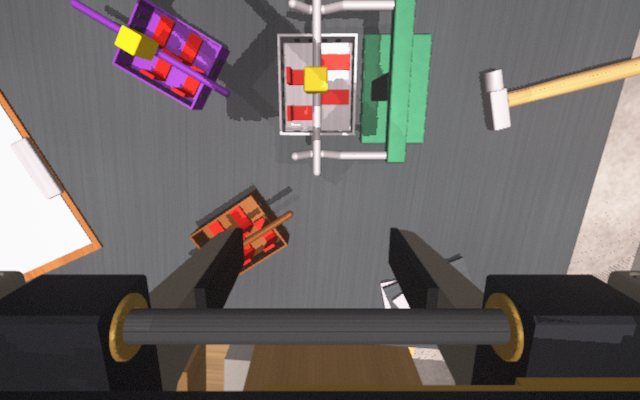

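View pics/scene9.png

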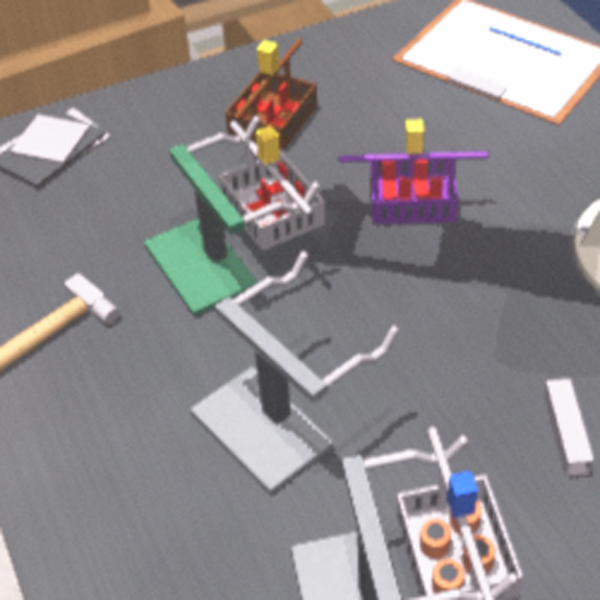

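The basket hangs level in both green hooks. The bar top is at 0.139 along its whole length, the grip top is at 0.195, and the blue basket hasn't moved. Handing in.

```bash
python3 -c "
from station import arm
print(arm.job_done())"
```

```text
the job is handed in; nothing more can be done
None
```

The yellow-gripped basket now hangs on the green-based stand with its bar in both hooks, and I handed the job in at about 13 s. I lifted it 135 mm off its grey stand, carried it level through the air, turned it 10° to match the green stand, lowered it and let go. It never touched the bench.

**Last checks:**
- **Bar:** the top reads 0.139 m along its whole length, which puts the axis within about 1 mm of the 135 mm seat.
- **Grip:** the top is at about 0.195 m, as expected.
- **Seating:** the vertical force went from −4.8 N while carrying to +2.7 N at the seat, then to about zero after release.
- **Robot:** the gripper is clear and touching nothing.
- **Blue basket:** it reads the same position as before, to within 1 mm.

The one disagreement was small. The scene and side cameras placed the seat 2–3 mm off from the wrist camera, close to the stated calibration error. I used the wrist camera's values.

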